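# Hold the test glass in the range sensor's light beam

## Task

Lift the flat-lying test glass off its felt rest, stand it upright on one of its two short narrow sides on the bench and let go of it. Then take it again by its frosted narrow sides, never touching the big clear faces, and hold it upright and still in the light beam midway between lamp and receiver, centred on the beam and with a clear face squarely towards the lamp. Finish while holding it there in the gripper; do not knock it against the jig, and leave the other things on the bench where they are.

Things in the scene. Friction and masses are not known exactly. Their poses are not given: they have to be found in the camera images.
- glass_center (a point): Centre of the test glass, a glass block 70 (its x) x 44 (y) x 18 mm (z), 0.14 kg. The two 70 x 44 faces (looking along its z) are clear and not to be touched; the 18 mm wide narrow sides all round are frosted white: grip across its y, 44 mm. Lies flat on the rest at the start, clear faces up and down, centre 39 mm above the bench; nothing holds it down.
- rest: Fixed grey felt block under the middle of the glass, which overhangs it on all sides: 46 mm long (its x, along the glass's length within 0.15 rad), 24 mm wide (its y), 30 mm tall; origin at the centre of its underside, on the bench.
- beam_mid (a point): Middle of the light beam of the fixed optical jig, 120 mm above the bench; x runs level along the beam from the round black lamp (-x) to the square grey receiver (+x), z is up. The two heads' faces stand 75 mm either side of this point (gap 150 mm). The gap is open above and to both sides. A thin pale line shows the beam: light only, it cannot be touched.
- jig: The fixed optical jig; origin on the bench straight below beam_mid, same axes. Base bar 310 mm long along the beam (x), 60 mm wide, 12 mm tall. On it two posts with heads, lamp and receiver, each at most 52 mm wide, reaching 26 mm above and below the beam and 75 mm back from its face.
- spool: Bystander, loose: solder reel, upright metal drum with two red flanges, 48 across, 46 tall mm; origin at its underside centre; leave it where it is.
- battery: Bystander, loose: flat grey and yellow battery brick, 105 x 34 x 28 mm; origin at its underside centre; leave it where it is.
- motor: Bystander, loose: small bare drone motor standing on its base a little beyond the rest, 28 across, 27 tall mm; origin at its underside centre; leave it where it is.
- propeller: Bystander, loose: three-blade propeller lying flat, 122 across, 8 tall mm; origin at its underside centre; leave it where it is.
- driver: Bystander, loose: screwdriver lying on the bench, 150 long mm; origin at its underside (near the middle of its length); leave it where it is.
- jar: Bystander, loose: small glass jar with a steel lid beside the jig, 40 across, 50 tall mm; origin at its underside centre; leave it where it is.
There are look-alikes about, which are no part of the job. Of the things that look like the part that bears glass_center, the middle-sized one is meant.

How it is judged:
By the outcome, as a careful person would: the job done as asked, in the order asked, and still so for the second after the job is handed in, while the arm keeps its last pose, push and grip.
It also fails if it takes over 67 s, if anything falls off the work surface, if the arm or the gripper's body presses on something with over 40 N, if the wrist force passes 120 N, or if a joint passes its speed limit or range.

## Robot

A 7-joint arm with a two-finger parallel gripper is mounted at the origin on the work surface. World frame = base frame: x ahead of the robot, y to its left, z up, the work surface at z = 0. Lengths are in m, angles in rad, forces in N, time in s.
With the tool pointing down it reaches from about 0.4 to 0.85 m from the base axis. Payload 10.4 kg.
Tool frame: the origin (TCP) lies at the very end of the fingers, on their centre line; the grasp point (between the pads) lies 19 mm behind it (manip.grip_depth is the distance from the TCP to the grasp point, in m); z points along the fingers, x is the direction in which the jaws open and shut, and the axes are right-handed (so a half turn about z gives the same grasp; the last joint's range is limited). The gripper opens to 85 mm and grips with 20 to 120 N. Pads are 22 mm wide; open, the fingers measure 114 mm over their backs; the gripper's body (76 mm by 85 mm) begins 54 mm behind the grasp point. The pads swing forward as they close: fully open they stand 13 mm farther back than shut.
Start: joints at [1.149, 0.332, -0.065, 1.46, 0.022, 1.35, -0.088], TCP at [0.243, -0.576, 0.231] pointing down, gripper open.
Joint ranges: [-2.6, 2.6], [-0.5, 2.12], [-1.47, 1.34], [0.16, 2.42], [-1.27, 4.41], [0.06, 2.06], [-2.6, 2.6]. Speed limits (rad/s): [2.22, 2.22, 2.79, 2.79, 3.14, 3.14, 3.14].

## Interface

Orientations are given as a unit quaternion [x, y, z, w].
In Python, from workcell import manip gives the robot as it stands. Calls block until the motion is done:
- manip.reach(position, orientation): joint-space move of the TCP to a pose.
- manip.move_l(position, rotation=None, max_speed=0.15, force_limit=None): straight line of the TCP; rotation=None keeps the orientation; max_speed is the mean speed in m/s. With force_limit (N) it stops when the force on the tool has changed by that much, and returns True; else False.
- manip.goto_joints(angles): joint-space move.
- manip.command_gripper(opening, effort=None): finger opening in m; effort is the grip in N (None keeps the last); returns when the fingers have stopped.
- manip.dwell(seconds).
- manip.inverse_kinematics(position, orientation): joint angles nearest the present ones, or None.
- manip.observe(): the state.
- manip.read_camera(name): name is "side" or "top" or "wrist"; returns a dict with "frame" (420x560x3 uint8, red, green, blue), "z_map" (420x560 float32, m along the optical axis (not along the pixel's ray), 0 where there is no reading), "camera_matrix" (3x3 intrinsics, pixels), "rvec" (rotation vector, rad) and "tvec" (3), from world to camera coordinates, as OpenCV has them. Camera axes: x right, y down, z forward; pixel columns grow to the right and rows downward; lengths in m; the calibration is good to about 2 mm. A picture is of the moment at which its call begins.
A pose or a line that the arm cannot do raises manip.PlanningError and nothing moves.
- manip.sign_off(): hands the job in, once; it reports no verdict.
The state is a dict: "clock": time; "joint_positions": joint angles; "joint_vel": joint speeds; "effort": joint torques, N m; "tcp_pos": TCP position; "eef_rot": TCP orientation; "contact_force": force on the tool from outside, world axes, zero at the start; "ft_torque": the same for the moment, N m; "opening": finger opening in m.
Only numpy, scipy, OpenCV 4.12 (cv2) and the standard library are available. Lean on these libraries where they do the work, as an engineer would, in place of code of your own. Each camera call takes 0.05 s, during which the arm holds its last target.

## Working session

There is one attempt and no reset: what is moved stays moved. The work goes in short steps, each a Python script; the robot and the scene stay as the last script left them, time stands still between calls to the robot, and variables do not carry over. Pictures are saved under pics/ and viewed, and the job is handed in when it is done.

```bash
mkdir -p pics; ls
cat > h.py <<'E'
import numpy as np, cv2
from workcell import manip
from scipy.spatial.transform import Rotation as R
def cam(n,save=None):
    c=manip.read_camera(n)
    if save: cv2.imwrite('pics/%s.png'%save,c['frame'][:,:,::-1]); np.savez('pics/%s.npz'%save,**c)
    return c
def world(c,u,v,z=None,d=None):
    K=c['camera_matrix'];Rm=cv2.Rodrigues(c['rvec'])[0];t=np.ravel(c['tvec'])
    r=np.linalg.inv(K)@[u,v,1]
    o=-Rm.T@t
    if z is not None:
        w=Rm.T@r; return o+w*(z-o[2])/w[2]
    if d is None: d=c['z_map'][int(round(v)),int(round(u))]
    return Rm.T@(r*d-t)
def crop(c,u0,v0,u1,v1,s,save):
    im=cv2.resize(c['frame'][v0:v1,u0:u1],None,fx=s,fy=s,interpolation=cv2.INTER_CUBIC)
    cv2.imwrite('pics/%s.png'%save,im[:,:,::-1])
E
python3 - <<'E'
from h import *
for n in('top','side','wrist'): cam(n,n+'0')
o=manip.observe(); print(o['clock'],o['tcp_pos'],o['eef_rot'],manip.grip_depth)
E
```

```text
pics
0.15 [ 0.24259514 -0.57570416  0.2307181 ] [ 8.33153551e-01 -5.53041492e-01 -4.32427581e-04 -2.85416091e-04] 0.0187
```

View pics/top0.png

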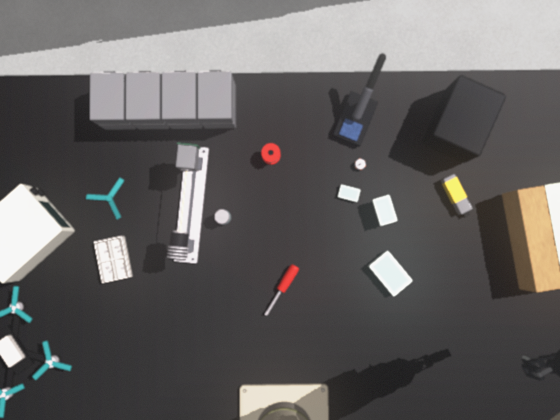

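View pics/side0.png

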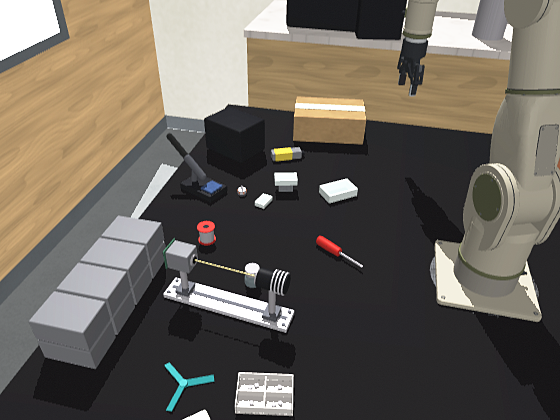

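View pics/wrist0.png

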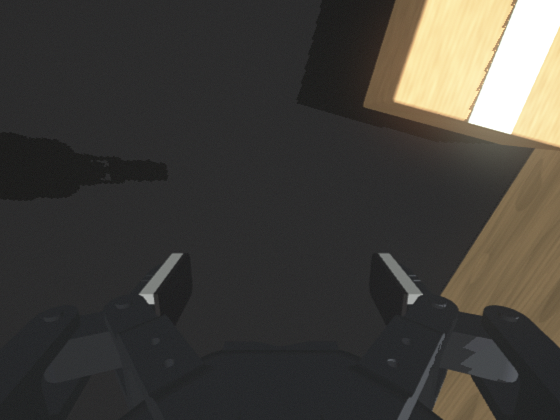

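Three white blocks look alike in the top view: (348,193) small, (385,210) middle-sized, and (391,273) large. In the side view they are at (263,201), (286,180) and (338,190). Only the middle one sits raised on a grey block. I'll confirm that in an enlarged crop and measure.

Run:
```python
from h import *
T=dict(np.load('pics/top0.npz'));S=dict(np.load('pics/side0.npz'))
crop(T,325,140,425,240,6,'ct1'); crop(S,230,160,370,230,5,'cs1'); crop(T,160,135,240,270,4,'cj1'); crop(S,150,225,300,335,5,'cs2')
print(T['camera_matrix'],world(T,280,210))
# masks from depth: world z
def cloud(c):
    K=c['camera_matrix'];Rm=cv2.Rodrigues(c['rvec'])[0];t=np.ravel(c['tvec'])
    v,u=np.mgrid[:420,:560];d=c['z_map'];P=np.stack([(u-K[0,2])/K[0,0]*d,(v-K[1,2])/K[1,1]*d,d],-1)
    return (P-t)@Rm
P=cloud(T)
for n,(u0,v0,u1,v1) in dict(small=(333,180,363,206),mid=(368,190,402,230),large=(362,245,418,300)).items():
    h=P[v0:v1,u0:u1]; m=(h[...,2]>.008)
    q=h[m]; print(n,m.sum(),np.percentile(q[:,2],[5,50,95]).round(4))
    top=q[abs(q[:,2]-np.median(q[:,2]))<.006]
    r=cv2.minAreaRect((top[:,:2]*1000).astype(np.float32)); print(r)
```

```text
[[534.49344674   0.         285.75850076]
 [  0.         534.49344674 215.24168234]
 [  0.           0.           1.        ]] [ 0.57630153  0.00374682 -0.00325757]
small 220 [0.009  0.0128 0.0176]
((618.9766235351562, -180.0245361328125), (52.100311279296875, 33.03852844238281), 73.79629516601562)
mid 496 [0.0393 0.0469 0.0523]
((570.2665405273438, -268.1631774902344), (69.70760345458984, 45.27900695800781), 15.914462089538574)
large 986 [0.0185 0.0249 0.0301]
((405.2109375, -284.5270690917969), (102.11717224121094, 64.36162567138672), 38.66204071044922)
```

View pics/ct1.png

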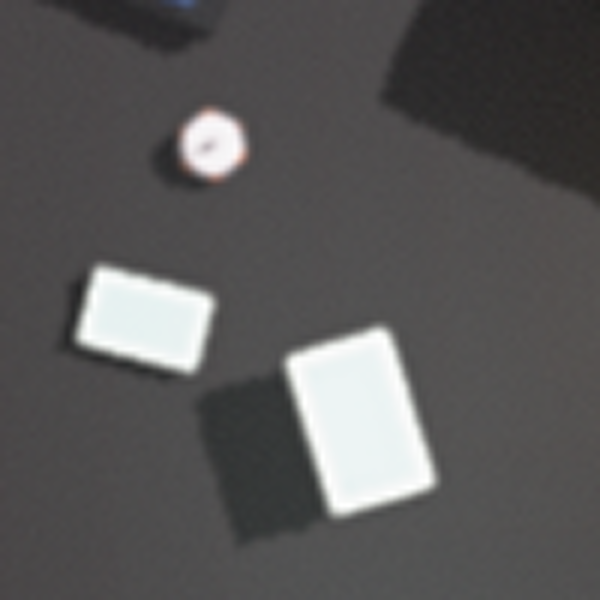

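View pics/cs1.png

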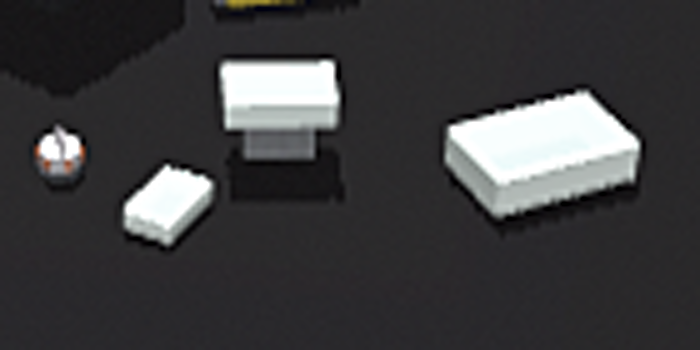

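View pics/cj1.png

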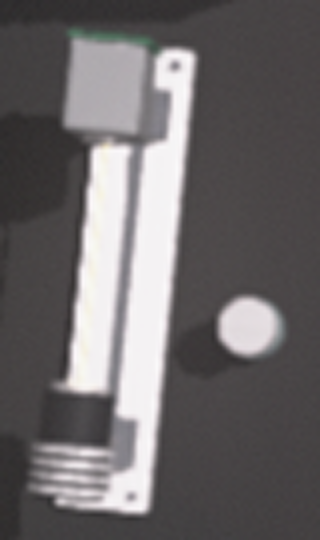

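View pics/cs2.png

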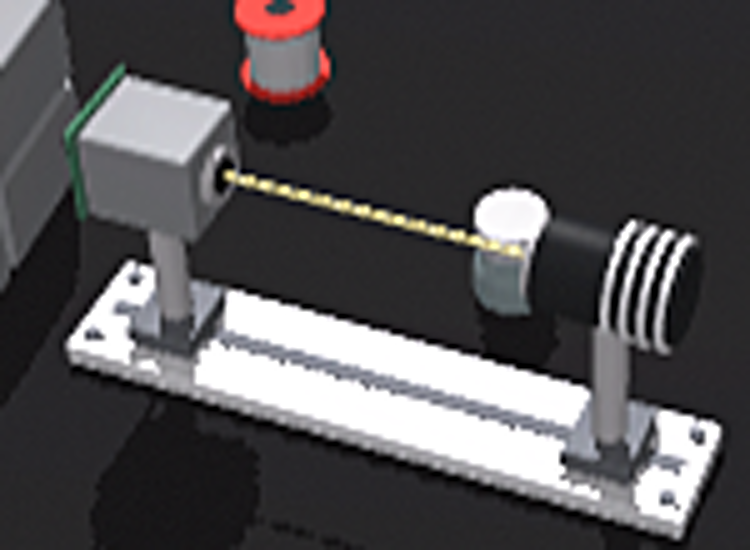

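Confirmed. The middle block measures 70 x 45 mm and is raised on the felt, so it is the one meant. The small one is 52 x 33 mm and the large one 102 x 64 mm, and both lie on the bench. Next I'll measure the jig and check which poses the arm can reach.

```bash
cat >> h.py <<'E'
def cloud(c):
    K=c['camera_matrix'];Rm=cv2.Rodrigues(c['rvec'])[0];t=np.ravel(c['tvec'])
    v,u=np.mgrid[:420,:560];d=c['z_map'];P=np.stack([(u-K[0,2])/K[0,0]*d,(v-K[1,2])/K[1,1]*d,d],-1)
    return (P-t)@Rm
def W(u,v,z,ox,oy,s,c): return world(c,ox+(u+.5)/s-.5,oy+(v+.5)/s-.5,z=z)
E
python3 - <<'E'
from h import *
T=dict(np.load('pics/top0.npz'));S=dict(np.load('pics/side0.npz'))
for z,pts in {.012:[(195,50),(150,512),(55,500)],.146:[(70,35),(148,42),(62,132),(140,140)],.12:[(105,145),(75,385),(90,387)]}.items():
    for p in pts: print(z,p,W(*p,z,160,135,4,T)[:2].round(4))
print('side beam')
for p in [(228,175),(375,210),(522,250)]: print(p,W(*p,.12,150,225,5,S)[:2].round(4))
for nm,C in(('T',T),('S',S)):
    P=cloud(C); m=(P[...,2]>.13)&(P[...,2]<.16)&(P[...,1]>.1)&(P[...,1]<.3)&(P[...,0]>.4)&(P[...,0]<.8)&(C['z_map']>0)
    q=P[m]
    for a,b,l in((.4,.6,'lamp'),(.6,.8,'rec')):
        k=q[(q[:,0]>a)&(q[:,0]<b)]; 
        if len(k)>10: print(nm,l,len(k),k.min(0).round(4),k.max(0).round(4),cv2.minAreaRect((k[:,:2]*1000).astype(np.float32)))
    m=(abs(P[...,2]-.012)<.006)&(P[...,1]>.1)&(P[...,1]<.3)&(P[...,0]>.4)&(P[...,0]<.8)&(C['frame'].min(-1)>150)
    print(nm,'bar',m.sum(),cv2.minAreaRect((P[m][:,:2]*1000).astype(np.float32)))
# IK checks
def tool(g,yaw,tilt):
    # jaws along y of yaw frame; tool z down tilted so z swings to +x' by tilt
    x=np.array([-np.sin(yaw),np.cos(yaw),0]); f=np.array([np.cos(yaw),np.sin(yaw),0])
    z=np.cos(tilt)*np.array([0,0,-1])+np.sin(tilt)*f
    y=np.cross(z,x); return R.from_matrix(np.c_[x,y,z])
th=np.radians(15.9); f=np.array([np.cos(th),np.sin(th),0])
for t in (-40,-30,-20,-10,0):
    for s in(1,):
        r=tool(0,th,np.radians(t)); g=np.array([.570,-.268,.039])+.015*f; p=g+r.apply([0,0,manip.grip_depth])
        for rr in(r,r*R.from_euler('z',np.pi)):
            q=manip.inverse_kinematics(p,rr.as_quat()); print('pick',t,None if q is None else np.round(q,2))
for yaw in(-20,0,16):
  for t in (50,60,70,80,90):
    r=tool(0,np.radians(yaw),np.radians(t)); g=np.array([.57,-.06,.05]); p=g+r.apply([0,0,manip.grip_depth])
    for rr in(r,r*R.from_euler('z',np.pi)):
            q=manip.inverse_kinematics(p,rr.as_quat()); print('place',yaw,t,None if q is None else np.round(q,2))
E
```

```text
0.012 (195, 50) [0.7465 0.1943]
0.012 (150, 512) [0.4376 0.2249]
0.012 (55, 500) [0.4462 0.288 ]
0.146 (70, 35) [0.7318 0.2509]
0.146 (148, 42) [0.727  0.2034]
0.146 (62, 132) [0.6725 0.2557]
0.146 (140, 140) [0.6671 0.2084]
0.12 (105, 145) [0.6679 0.2345]
0.12 (75, 385) [0.5195 0.253 ]
0.12 (90, 387) [0.5182 0.2437]
side beam
(228, 175) [0.6674 0.2336]
(375, 210) [0.5963 0.2388]
(522, 250) [0.5266 0.2469]
T lamp 439 [0.4483 0.2314 0.1302] [0.5189 0.2781 0.1492] ((484.3819580078125, 252.961181640625), (44.942955017089844, 69.77604675292969), 84.34668731689453)
T rec 504 [0.6683 0.2039 0.1305] [0.7377 0.2552 0.1506] ((702.954833984375, 231.8142852783203), (49.58561325073242, 68.8497085571289), 82.8050308227539)
T bar 1482 ((589.8111572265625, 204.47874450683594), (136.1974334716797, 309.2269592285156), 83.90328216552734)
S lamp 458 [0.449  0.2364 0.13  ] [0.5207 0.2795 0.1469] ((484.8604431152344, 257.7979431152344), (43.11175537109375, 71.56976318359375), 89.60896301269531)
S rec 521 [0.6683 0.2051 0.1302] [0.7349 0.2597 0.1476] ((701.1149291992188, 231.970703125), (51.2601203918457,
[... 875 characters left out ...]
None
place -20 80 None
place -20 90 [-0.28  0.91 -0.06  2.41  2.46  1.74 -1.64]
place -20 90 [-0.28  0.91 -0.06  2.41  2.46  1.74  1.5 ]
place 0 50 None
place 0 50 None
place 0 60 None
place 0 60 None
place 0 70 None
place 0 70 None
place 0 80 None
place 0 80 None
place 0 90 None
place 0 90 None
place 16 50 [ 1.41  0.67 -1.23  2.33  2.82  0.17 -0.45]
place 16 50 [ 1.25  0.51 -1.04  2.33  3.61  0.2   1.79]
place 16 60 None
place 16 60 None
place 16 70 None
place 16 70 None
place 16 80 [ 0.43  0.72 -0.06  2.41  3.8   1.36 -1.55]
place 16 80 [ 0.43  0.72 -0.06  2.41  3.8   1.36  1.6 ]
place 16 90 [-0.53  1.32  0.71  2.39  3.11  2.04 -2.27]
place 16 90 [-0.93  1.84  0.89  2.39  2.53  1.91  0.23]
```

```bash
cat >> h.py <<'E'
def tool(yaw,tilt):
    x=np.array([-np.sin(yaw),np.cos(yaw),0]); f=np.array([np.cos(yaw),np.sin(yaw),0])
    z=np.cos(tilt)*np.array([0,0,-1])+np.sin(tilt)*f
    return R.from_matrix(np.c_[x,np.cross(z,x),z])
HT=R.from_euler('z',np.pi)
LO=np.array([-2.6,-.5,-1.47,.16,-1.27,.06,-2.6]);HI=np.array([2.6,2.12,1.34,2.42,4.41,2.06,2.6])
def ik(g,r): return manip.inverse_kinematics(np.asarray(g)+r.apply([0,0,manip.grip_depth]),r.as_quat())
E
python3 - <<'E'
from h import *
th=np.radians(15.9); f=np.array([np.cos(th),np.sin(th),0])
print(manip.observe()['clock'])
for t in range(-50,81,10):
    for o in(.015,-.015):
        for i,h in enumerate((R.identity(),HT)):
            q=ik(np.array([.570,-.268,.039])+o*f,tool(th,np.radians(t))*h)
            if q is not None: print('pick',t,o,i,round(float(np.min(np.minimum(np.array(q)-LO,HI-q))),2),np.round(q,2))
res=[]
for x,y in [(.57,-.06),(.5,-.08),(.65,-.06),(.7,-.05),(.45,-.12),(.55,.08)]:
  for yaw in range(0,360,30):
    for t in (40,50,60,70,80,90):
      for i,h in enumerate((R.identity(),HT)):
        q=ik([x,y,.05],tool(np.radians(yaw),np.radians(t))*h)
        if q is not None: res.append((float(np.min(np.minimum(np.array(q)-LO,HI-q))),x,y,yaw,t,i,np.round(q,2)))
for t in (40,50,60,70,80,90):
  for r in sorted([r for r in res if r[4]==t],key=lambda r:-r[0])[:5]: print(r)
print(manip.observe()['clock'])
E
```

```text
0.15
pick -50 0.015 0 0.03 [ 0.38  1.15 -0.46  0.88  0.69  2.03  1.86]
pick -50 0.015 1 0.07 [ 0.31  1.13 -0.29  0.89  0.57  1.99 -1.23]
pick -50 -0.015 0 0.03 [ 0.49  1.13 -0.62  0.99  0.79  2.03  1.79]
pick -50 -0.015 1 0.13 [ 0.34  1.07 -0.29  1.01  0.56  1.93 -1.24]
pick -40 0.015 0 0.18 [ 0.51  1.06 -0.61  1.03  0.72  1.88  1.79]
pick -40 0.015 1 0.26 [ 0.36  1.   -0.3   1.04  0.5   1.8  -1.25]
pick -40 -0.015 0 0.22 [ 0.55  1.01 -0.61  1.13  0.71  1.84  1.78]
pick -40 -0.015 1 0.31 [ 0.38  0.94 -0.29  1.15  0.5   1.75 -1.25]
pick -30 0.015 0 0.38 [ 0.58  0.95 -0.62  1.18  0.65  1.68  1.79]
pick -30 0.015 1 0.46 [ 0.4   0.88 -0.3   1.19  0.44  1.6  -1.24]
pick -30 -0.015 0 0.42 [ 0.62  0.9  -0.61  1.27  0.64  1.64  1.79]
pick -30 -0.015 1 0.5 [ 0.43  0.83 -0.29  1.28  0.43  1.56 -1.23]
pick -20 0.015 0 0.58 [ 0.65  0.83 -0.62  1.32  0.58  1.48  1.81]
pick -20 0.015 1 0.66 [ 0.46  0.76 -0.3   1.34  0.37  1.4  -1.21]
pick -20 -0.015 0 0.62 [ 0.7   0.79 -0.62  1.4   0.57  1.44  1.82]
pick -20 -0.015 1 0.7 [ 0.48  0.72 -0.29  1.42  0.36  1.36 -1.2 ]
pick -10 0.015 0 0.75 [ 0.74  0.7
[... 4969 characters left out ...]
, -0.08, 90, 80, 1, array([ 0.98,  1.04, -0.5 ,  1.57, -0.65,  1.54,  0.87]))
(0.5009309620647564, 0.65, -0.06, 90, 80, 1, array([ 0.8 ,  1.21, -0.56,  1.21, -0.68,  1.56,  0.67]))
(0.5945193380064993, 0.7, -0.05, 300, 90, 1, array([-0.6 ,  1.02,  0.14,  1.71,  1.52,  1.47,  1.99]))
(0.5813334802308012, 0.65, -0.06, 300, 90, 1, array([-0.63,  0.98,  0.14,  1.84,  1.51,  1.47,  1.9 ]))
(0.4312098644223641, 0.57, -0.06, 90, 90, 1, array([ 0.89,  1.21, -0.53,  1.38, -0.75,  1.63,  0.81]))
(0.41603194326412907, 0.55, 0.08, 90, 90, 1, array([ 0.81,  1.14, -0.58,  1.63, -0.85,  1.4 ,  0.92]))
(0.4127885197400676, 0.5, -0.08, 90, 90, 1, array([ 0.98,  1.15, -0.49,  1.52, -0.71,  1.65,  0.9 ]))
0.15
```

```bash
cat >> h.py <<'E'
GD=manip.grip_depth
def tcp(g,r): return np.asarray(g)+r.apply([0,0,GD])
def st(): 
    o=manip.observe(); print('t',round(o['clock'],2),'tcp',np.round(o['tcp_pos'],4),'open',round(o['opening'],4),'F',np.round(o['contact_force'],2)); return o
E
python3 - <<'E'
from h import *
th=np.radians(15.9); f=np.array([np.cos(th),np.sin(th),0])
r=tool(th,np.radians(-30))*HT
g=np.array([.570,-.268,.039])+.015*f
print(ik(g,r))
manip.reach(tcp(g,r)-r.apply([0,0,.13]),r.as_quat()); st()
for n in('top','side','wrist'): cam(n,n+'1')
E
```

```text
[ 0.40290748  0.87821016 -0.29648319  1.19219066  0.43700003  1.59940882
 -1.23972935]
t 2.07 tcp [ 0.6375 -0.2505  0.1361] open 0.0852 F [-0.35  0.8   0.7 ]
```

View pics/wrist1.png

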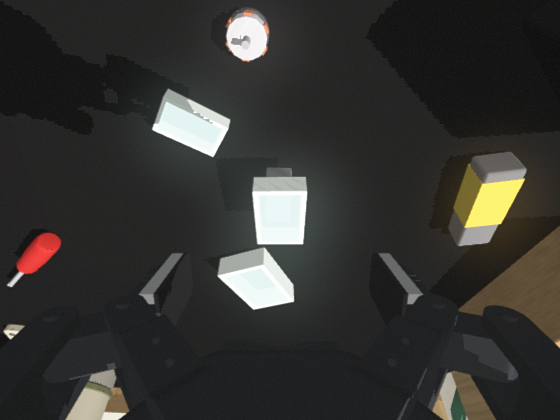

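View pics/side1.png

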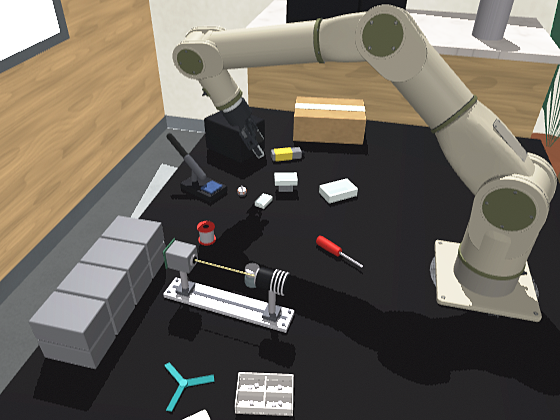

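The wrist view shows the glass centred between the fingers at about (280,211) and square to them. I'll close in, grip and lift.

Run:
```python
from h import *
th=np.radians(15.9); f=np.array([np.cos(th),np.sin(th),0])
r=tool(th,np.radians(-30))*HT
g=np.array([.570,-.268,.039])+.015*f
print(manip.move_l(tcp(g,r),max_speed=.1,force_limit=8)); st()
manip.command_gripper(.03,40); st(); cam('wrist','wrist2')
print(manip.move_l(tcp(g,r)+[0,0,.12],max_speed=.12)); st()
cam('wrist','wrist3'); cam('side','side3')
```

```text
False
t 3.67 tcp [ 0.576  -0.2663  0.0233] open 0.0854 F [0.87 1.08 0.06]
t 4.13 tcp [ 0.5757 -0.2664  0.0231] open 0.0439 F [0.71 0.07 2.39]
False
t 5.33 tcp [ 0.575  -0.2664  0.1418] open 0.0439 F [ 0.4   0.66 -2.71]
```

View pics/wrist3.png

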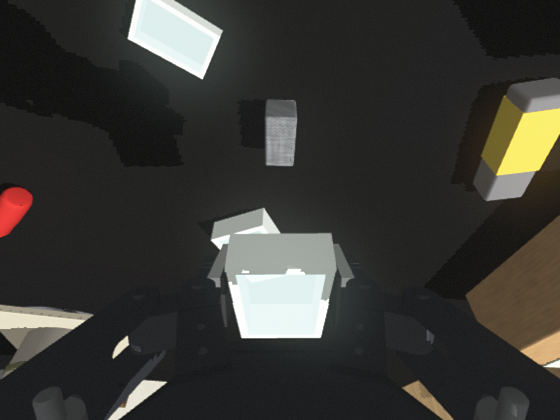

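View pics/side3.png

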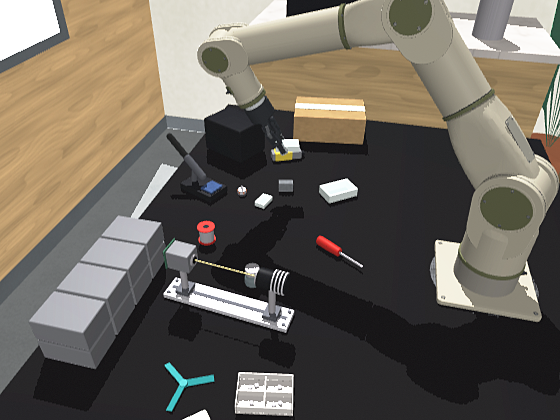

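Run:
```python
from h import *
r=tool(np.pi/2,np.radians(60))*HT
g=np.array([.57,-.06,.05])
print(ik(g+[0,0,.11],r),manip.observe()['joint_positions'])
manip.reach(tcp(g+[0,0,.11],r),r.as_quat()); st()
for n in('wrist','side','top'): cam(n,n+'4')
S=manip.read_camera('side'); crop(S,230,120,370,240,5,'cs4')
```

```text
[ 1.06141563  0.83285377 -0.85318746  1.52899045 -0.39983076  1.38035919
  0.44146256] [ 0.41639474  0.76934801 -0.33058182  1.11925155  0.43014147  1.77763368
 -1.19305332]
t 6.88 tcp [ 0.57   -0.0439  0.1504] open 0.0433 F [-0.54  0.46 -1.64]
```

View pics/wrist4.png

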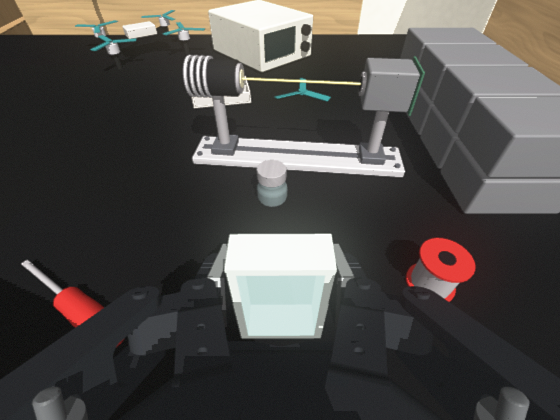

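View pics/cs4.png

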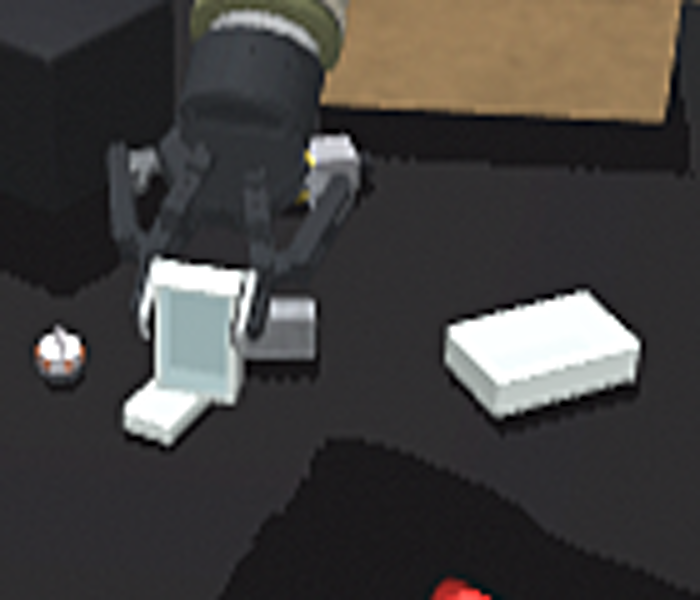

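It is held upright with the top end at (200,275) in the crop. I'll lower it onto the bench until it touches.

Run:
```python
from h import *
r=tool(np.pi/2,np.radians(60))*HT
g=np.array([.57,-.06,.05])
manip.move_l(tcp(g+[0,0,.02],r),max_speed=.1); st()
print(manip.move_l(tcp(g+[0,0,-.008],r),max_speed=.02,force_limit=4)); st()
cam('wrist','wrist5')
manip.command_gripper(.085); manip.dwell(.2); st()
for n in('wrist','side'): cam(n,n+'6')
S=dict(np.load('pics/side6.npz')); crop(S,230,120,370,240,5,'cs6')
```

```text
t 8.13 tcp [ 0.5704 -0.0438  0.0613] open 0.043 F [-0.27 -0.06 -2.48]
True
t 9.09 tcp [ 0.5701 -0.0436  0.0409] open 0.0435 F [-0.54  0.13  4.07]
t 9.83 tcp [ 0.5695 -0.0438  0.04  ] open 0.0847 F [-0.75 -0.78  0.39]
```

View pics/wrist6.png

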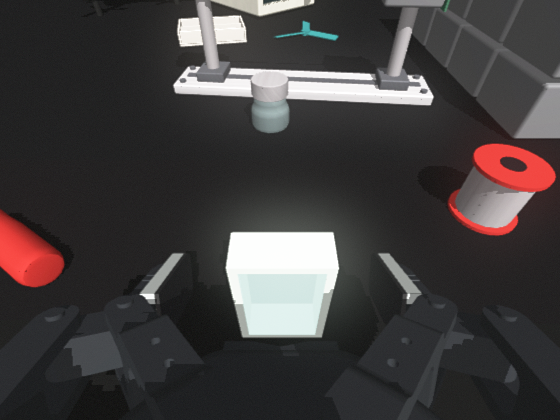

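View pics/cs6.png

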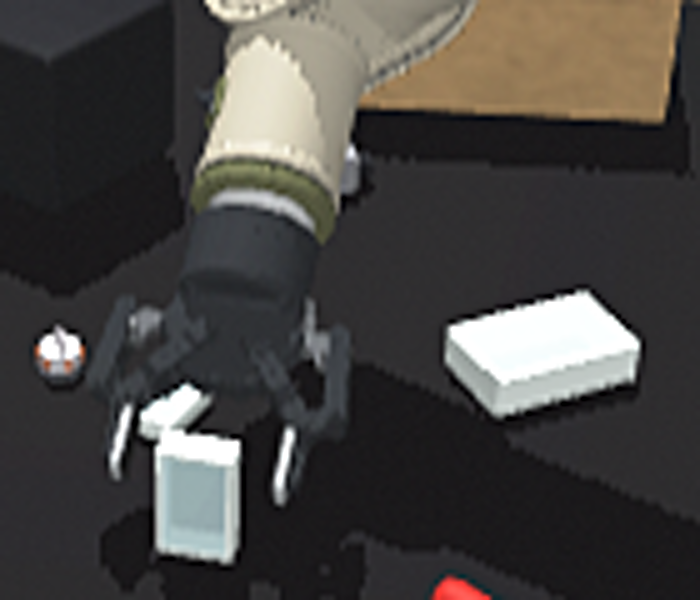

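It is standing free at (200,495) in the crop, with fingers clear on both sides. I'll back off, go above it tool-down and look again.

Run:
```python
from h import *
o=st(); r=R.from_quat(o['eef_rot'])
manip.move_l(o['tcp_pos']-r.apply([0,0,.12]),max_speed=.12); st()
rd=tool(np.pi/2,0)*HT
q=manip.inverse_kinematics([.57,-.06,.18],rd.as_quat()); print(np.round(q,2))
manip.reach([.57,-.06,.18],rd.as_quat()); st()
for n in('wrist','side','top'): cam(n,n+'7')
for b in (-5.8,174.2):
  for h in (R.identity(),HT):
    q=ik([.594,.2405,.135],tool(np.radians(b),0)*h); print(b,None if q is None else np.round(q,2))
```

```text
t 9.93 tcp [ 0.5695 -0.0438  0.04  ] open 0.0853 F [ 0.58 -0.78 -0.38]
t 11.08 tcp [ 0.5694 -0.1468  0.0997] open 0.0849 F [0.67 0.22 0.45]
[ 0.67  0.35 -0.78  1.64  0.26  1.26 -0.16]
t 11.93 tcp [ 0.5694 -0.0606  0.1793] open 0.0854 F [ 0.6  -1.54 -0.46]
-5.8 [ 0.24  0.66 -1.    1.51  0.57  1.28  0.64]
-5.8 [-0.03  0.51 -0.57  1.53  0.29  1.19 -2.32]
174.2 [-0.03  0.51 -0.57  1.53  0.29  1.19 -2.32]
174.2 [ 0.24  0.66 -1.    1.51  0.57  1.28  0.64]
```

View pics/wrist7.png

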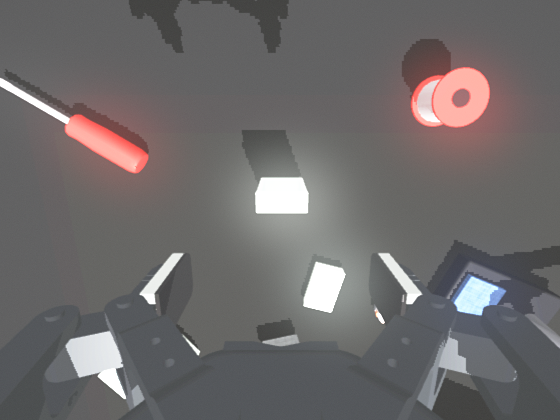

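View pics/side7.png

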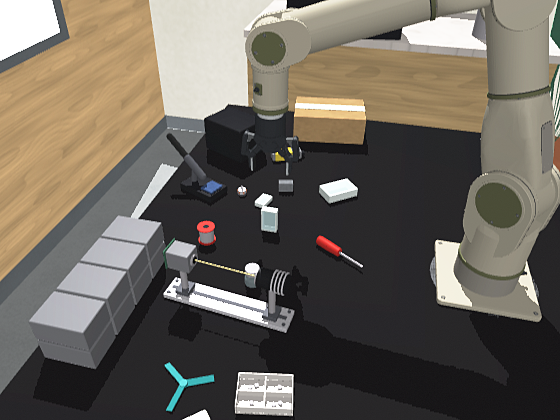

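Run:
```python
from h import *
c=dict(np.load('pics/wrist7.npz')); P=cloud(c)
crop(c,240,165,325,225,8,'cw7')
for n in('wrist7','side7','top7'):
    P=cloud(dict(np.load('pics/%s.npz'%n)))
    m=(abs(P[...,2]-.068)<.006)&(abs(P[...,0]-.57)<.05)&(abs(P[...,1]+.06)<.05)
    print(n,m.sum(),m.sum()>8 and cv2.minAreaRect((P[m][:,:2]*1000).astype(np.float32)))
for p in[(256,192),(308,192),(308,213),(256,213)]: print(world(c,*p,z=.07).round(4))
```

```text
wrist7 1085 ((570.8450927734375, -59.26043701171875), (18.07115936279297, 43.83478546142578), 89.91181182861328)
side7 100 ((570.0344848632812, -58.694305419921875), (44.59037780761719, 27.567153930664062), 0.9093238711357117)
top7 0 False
[ 0.5487 -0.0505  0.07  ]
[ 0.5934 -0.0506  0.07  ]
[ 0.5939 -0.0695  0.07  ]
[ 0.5482 -0.0694  0.07  ]
```

View pics/cw7.png

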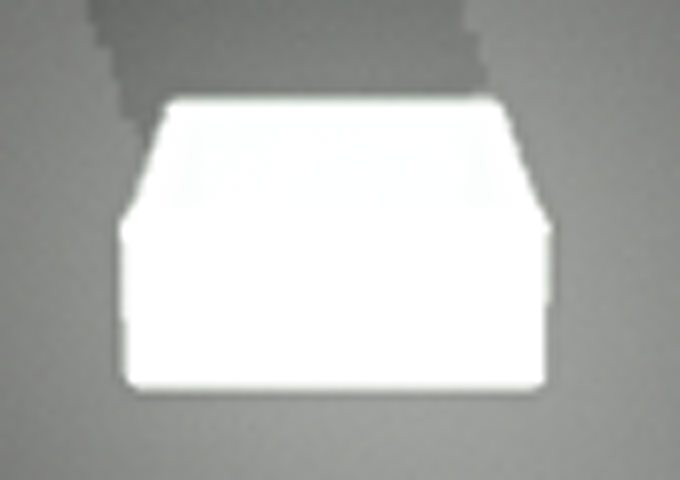

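Run:
```python
from h import *
rd=tool(np.pi/2,0)*HT
g=np.array([.5708,-.0595,.05])
print(manip.move_l(tcp(g,rd),max_speed=.1,force_limit=8)); st()
manip.command_gripper(.03,40); o=st()
manip.move_l(tcp(g,rd)+[0,0,.2],max_speed=.15); st()
rb=tool(np.radians(174.2),0)*HT
b=np.array([.594,.2405,.135+.11])
manip.reach(tcp(b,rb),rb.as_quat()); st()
for n in('wrist','side','top'): cam(n,n+'8')
```

```text
False
t 13.72 tcp [ 0.5712 -0.0596  0.0319] open 0.085 F [-0.32  0.05  0.46]
t 14.18 tcp [ 0.571  -0.0596  0.0316] open 0.0439 F [-0.01  0.29  3.33]
t 15.66 tcp [ 0.5704 -0.0595  0.2304] open 0.0433 F [-0.29  0.93 -2.19]
t 16.81 tcp [0.5947 0.2389 0.226 ] open 0.0434 F [-0.36 -0.37 -1.88]
```

View pics/wrist8.png

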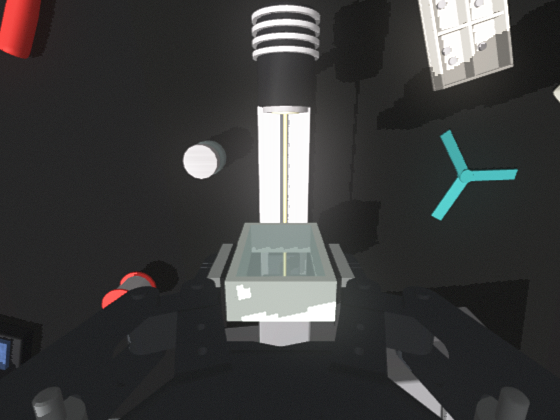

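View pics/side8.png

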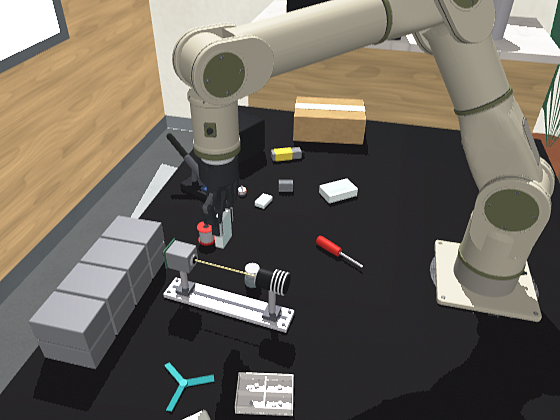

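Run:
```python
from h import *
c=dict(np.load('pics/wrist8.npz')); crop(c,230,50,340,230,3.3,'cw8')
P=cloud(c)
m=(abs(P[...,2]-.012)<.006)&(P[...,1]>.15)&(P[...,1]<.3)&(c['frame'].min(-1)>150)
print(m.sum(),cv2.minAreaRect((P[m][:,:2]*1000).astype(np.float32)))
h=(P[...,2]>.1)&(P[...,2]<.16)&(P[...,0]<.535)&(P[...,0]>.4)
q=P[h];print('lamp',h.sum(),q.max(0),cv2.minAreaRect((q[:,:2]*1000).astype(np.float32)))
```

```text
4915 ((655.9573974609375, 246.54071044921875), (295.4696350097656, 77.0062484741211), 2.177968740463257)
lamp 6704 [0.53497354 0.28200221 0.14645705] ((492.9703674316406, 253.39840698242188), (49.66864013671875, 84.3382797241211), 83.65876007080078)
```

View pics/cw8.png

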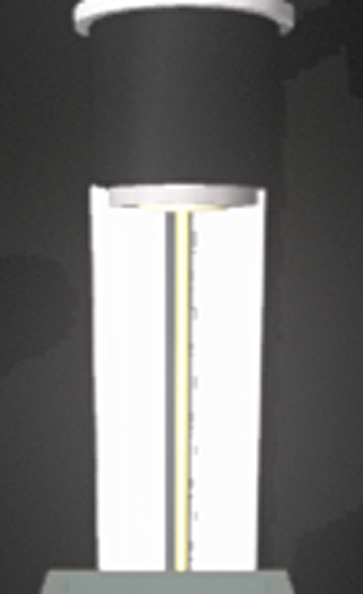

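Run:
```python
from h import *
c=dict(np.load('pics/wrist8.npz'))
for z,ps in {.12:[(183,212),(182,565)],.012:[(90,212),(265,212),(98,560),(257,560)]}.items():
    for p in ps: print(z,p,W(*p,z,230,50,3.3,c).round(4))
T=dict(np.load('pics/wrist8.npz'));K=c['camera_matrix'];print(K[0,2],K[0,0])
print(np.round(cv2.Rodrigues(c['rvec'])[0],4))
# depth-based glass top face in hand
P=cloud(c); m=(abs(P[...,2]-.26)<.015)
m[:,:215]=0;m[:,345:]=0;m[:215]=0;m[325:]=0
print(m.sum(),cv2.minAreaRect((P[m][:,:2]*1000).astype(np.float32)),np.median(P[m][:,2]))
```

```text
0.12 (183, 212) [0.5219 0.2505 0.12  ]
0.12 (182, 565) [0.6106 0.2411 0.12  ]
0.012 (90, 212) [0.5164 0.2204 0.012 ]
0.012 (265, 212) [0.5227 0.2803 0.012 ]
0.012 (98, 560) [0.6418 0.2074 0.012 ]
0.012 (257, 560) [0.6481 0.2672 0.012 ]
280.32097758057154 300.0048095630631
[[ 0.106   0.9944 -0.0012]
 [ 0.957  -0.1017  0.2717]
 [ 0.27   -0.03   -0.9624]]
7822 ((594.4796142578125, 238.9508514404297), (56.37865447998047, 23.029462814331055), 83.24613952636719) 0.2635547213329814
```

The wrist view puts the beam at y ≈ 0.2427 at x = 0.594, and the base-bar centre line agrees at 0.2426. The slope is about -5.9°. I'll aim for (0.594, 0.2423), correcting for the arm's steady offset.

```bash
cat >> h.py <<'E'
def avg(n=12):
    a=[]
    for _ in range(n): a.append(manip.observe()); manip.dwell(.02)
    p=np.mean([x['tcp_pos'] for x in a],0); q=R.from_quat([x['eef_rot'] for x in a]).mean(); return p,q
E
python3 - <<'E'
from h import *
rb=tool(np.radians(174.2),0)*HT
b=np.array([.594,.2423,.135]); 
p0=tcp(b+[0,0,.11],rb)
manip.move_l(p0,max_speed=.05); p,q=avg(); e=p-p0; print('err',e.round(4),'rot err deg',np.degrees((q*rb.inv()).as_rotvec()).round(2))
manip.move_l(tcp(b,rb)-e*[1,1,0],max_speed=.08,force_limit=12); p,q=avg(); print('err',(p-tcp(b,rb)).round(4),np.degrees((q*rb.inv()).as_rotvec()).round(2)); st()
for n in('wrist','side','top'): cam(n,n+'9')
c=dict(np.load('pics/side9.npz')); crop(c,150,200,310,330,5,'cs9')
c=dict(np.load('pics/top9.npz')); crop(c,150,130,250,270,4,'ct9')
E
```

```text
err [ 0.     -0.0001  0.0001] rot err deg [-0.   -0.01 -0.02]
err [0.0002 0.0003 0.0005] [ 0.01 -0.04 -0.  ]
t 19.13 tcp [0.5941 0.2425 0.1166] open 0.0435 F [-0.01  0.8  -3.09]
```

View pics/cs9.png

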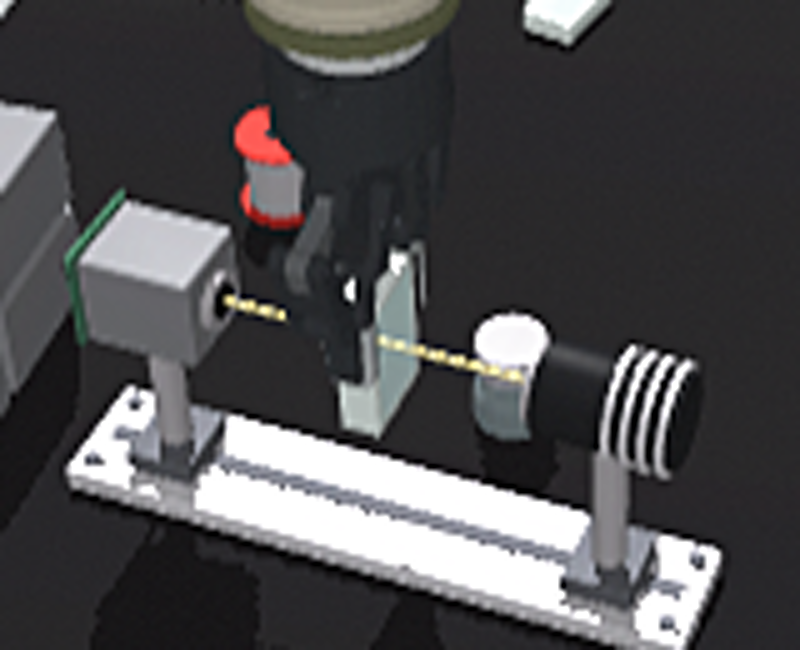

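View pics/wrist9.png

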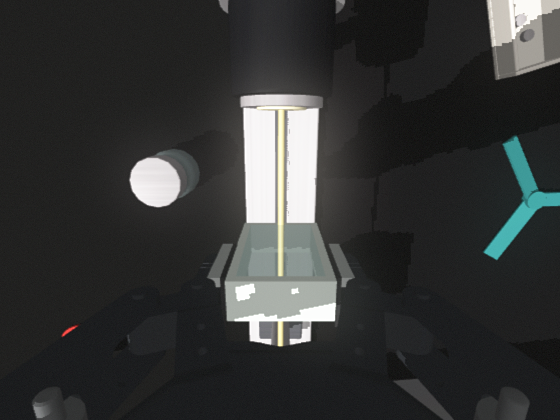

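View pics/ct9.png

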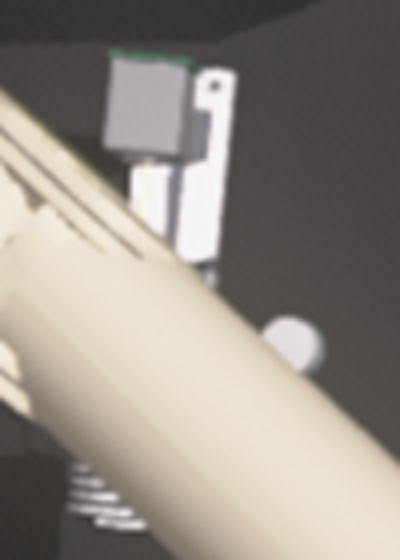

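Run:
```python
from h import *
c=dict(np.load('pics/side9.npz')); P=cloud(c)
for p in [(342,425),(377,437),(415,340+10)]: print(W(*p,.085,150,200,5,c).round(4))
b=np.array([.594,.2423,.12]);a=np.radians(-5.8);ex=np.array([np.cos(a),np.sin(a),0]);ey=np.array([-np.sin(a),np.cos(a),0])
for s in(-1,1):
  for t in(-1,1): print('expected bottom corner',s,t,(b+s*.009*ex+t*.022*ey)[:2].round(4))
for n in('side9','wrist9'):
  c=dict(np.load('pics/%s.npz'%n));L=(cloud(c)-b)@np.c_[ex,ey,[0,0,1]]
  m=(abs(L[...,0])<.02)&(abs(L[...,1])<.02)&(abs(L[...,2])<.045)
  q=L[m]; print(n,len(q),np.percentile(q,[1,50,99],axis=0).round(4))
  f=q[(q[:,0]<-.003)&(abs(q[:,2])<.03)]
  if len(f)>20:
    A=np.c_[f[:,1:],np.ones(len(f))]; k=np.linalg.lstsq(A,f[:,0],rcond=None)[0]; print('plane x=',k.round(4),'yaw,pitch deg',np.degrees(k[:2]).round(2),len(f))
```

```text
[0.6056 0.2626 0.085 ]
[0.5883 0.2657 0.085 ]
[0.589  0.2089 0.085 ]
expected bottom corner -1 -1 [0.5828 0.2213]
expected bottom corner -1 1 [0.5873 0.2651]
expected bottom corner 1 -1 [0.6007 0.2195]
expected bottom corner 1 1 [0.6052 0.2633]
side9 227 [[-0.015  -0.0196 -0.035 ]
 [-0.0087  0.0001  0.0075]
 [ 0.0078  0.0197  0.0362]]
plane x= [ 0.003  -0.0052 -0.009 ] yaw,pitch deg [ 0.17 -0.3 ] 162
wrist9 8865 [[-0.0124 -0.0196 -0.0323]
 [-0.0081  0.0002  0.031 ]
 [ 0.0091  0.0196  0.0356]]
plane x= [ 0.0003  0.0029 -0.0086] yaw,pitch deg [0.02 0.17] 4139
```

The side view's bottom corners match the expected ones within about 1 mm. The lamp-side face fits within 0.3° of square and upright, and its z extent of -35 to +36 mm is centred on the beam. I'm handing in.

Run:
```python
from h import *
manip.dwell(.5); a=dict(np.load('pics/side0.npz'))['frame'].astype(int); c=cam('side','side10')
for n,(u,v,r) in dict(spool=(206,233,8),battery=(287,154,10),motor=(242,190,5),small=(263,201,8),large=(338,190,15),driver=(335,250,15),prop=(188,385,20),jar=(251,275,4)).items():
    print(n,abs(a-c['frame'])[v-r:v+r,u-r:u+r].mean().round(1),end=' ')
st(); manip.sign_off()
```

```text
spool 29.1 battery 0.6 motor 35.8 small 0.4 large 0.5 driver 0.8 prop 0.8 jar 0.4 t 19.83 tcp [0.594  0.2425 0.1163] open 0.0436 F [ 0.77  0.65 -0.83]
the job is handed in; nothing more can be done
```

Run:
```python
import numpy as np
a=np.load('pics/side0.npz')['frame'].astype(int)
for n in('side7','side8'):
    c=np.load('pics/%s.npz'%n)['frame']
    print(n,[round(abs(a-c)[v-r:v+r,u-r:u+r].mean(),1) for u,v,r in((206,233,8),(242,190,5))])
```

```text
side7 [np.float64(0.6), np.float64(0.6)]
side8 [np.float64(9.1), np.float64(4.7)]
```

View pics/side10.png

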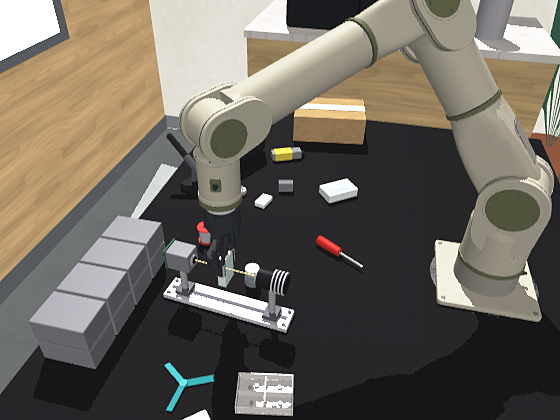

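The job is done and handed in at about 20 s on the robot's clock, with the glass still held in the light beam. I lifted the middle-sized glass off its felt rest by its frosted sides. I stood it on a short side on the bench and let go, and the pictures showed it standing free. I then took it again from above, across its 44 mm, and lowered it into the gap of the jig.

**Last checks on the glass:**
- **Position:** the arm is within 0.5 mm of the target it was sent to. In the pictures the beam passes through the middle of the glass to about 1 mm.
- **Attitude:** the clear face is square to the lamp and upright to within 0.3°.
- **Grip and contact:** the fingers hold steady at 43.6 mm. I saw no sudden force on the way into the jig.

**Where measurements disagreed:** the cameras differed by 2–4 mm on the sideways position of the beam. I used the wrist camera's value, which the base bar confirmed and which puts the beam and the glass in the same picture.

**Other things on the bench:** the battery, screwdriver, propeller, jar and both look-alike glasses match the first picture. The arm partly hides the spool and motor in the last picture, so they could not be compared there. They matched just before the second grasp, and nothing went near them after that.

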